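# Change the saw fence's length stop over to the red preset

## Robot

A 6-joint arm with a two-finger parallel gripper is mounted at the origin on the work surface. World frame = base frame: x ahead of the robot, y to its left, z up, the work surface at z = 0. Lengths are in m, angles in rad, forces in N, time in s.
With the tool pointing down it reaches from about 0.3 to 0.875 m from the base axis. Payload 6.4 kg.
Tool frame: the origin (TCP) lies midway between the tips of the shut fingers; the grasp point (between the pads) lies 19 mm behind it (ctrl.tcp_to_grasp is the distance from the TCP to the grasp point, in m); z points along the fingers, y is the direction in which the jaws open and shut (so a half turn about z gives the same grasp; the last joint's range is limited). The gripper opens to 85 mm and grips with 20 to 120 N. Pads are 22 mm wide; open, the fingers measure 114 mm over their backs; the gripper's body (76 mm by 85 mm) begins 54 mm behind the grasp point. The pads swing forward as they close: fully open they stand 13 mm farther back than shut.
Start: joints at [-1.488, 0.181, 1.607, -0, 1.354, -0.206], TCP at [0.164, -0.551, 0.231] pointing down, gripper open.
Joint ranges: [-2.99, 2.99], [-0.89, 2.07], [0.3, 2.58], [-1.14, 4.28], [0, 2.63], [-3.12, 3.12]. Speed limits (rad/s): [2.57, 2.57, 3.01, 3.14, 3.14, 3.14].

## Interface

Orientations are given as a unit quaternion [w, x, y, z].
In Python, from bench import monitor, imaging, order, spotter, ctrl gives the robot as it stands.
- The arm moves only by the shell command python3 -m pendant 'ROWS'. ROWS is JSON, a list that holds one entry, the list of rows, each a list of 5 numbers: the shift along the world's x, y, z in mm, then the turn about the world's z in degrees, then the finger opening in mm, from 0 to 85.4. A call has 1 to 8 rows; each row shifts and turns the commanded pose from where the row before left it; what a row does not reach is not made up. A row lasts 1/8 s, in which the tool goes at most 62.5 mm and 10.7 degrees, less where a joint would pass 70% of its speed; a pose out of reach is approached as far as the arm can. A call with a gripper value outside its range is refused whole. The fingers move at their own pace and stop on an object; the grip force is fixed at half the most. Time passes only in rows, so rows that do not move let the fingers close. It gives the time, the measured TCP pose, the force and the opening at its end, in the units of the state.
- monitor.get_obs(): the state, without advancing time (a new reading comes with each control period).
- imaging.camera(name): name is "scene" or "top" or "wrist"; returns a dict with "img" (384x512x3 uint8, red, green, blue), "vfov" (degrees; the focal length in pixels is half the picture's height over the tangent of half this angle, whatever the lens; pixels are square), "cx", "cy" (the principal point, pixels), "origin" and "orientation" of the camera in the world. Camera axes: x right, y down, z forward; pixel columns grow to the right and rows downward; lengths in m; the calibration is good to about 2 mm. A picture is of the moment at which its call begins. There is no depth.
- order.hand_in(): hands the job in, once; it reports no verdict.
Trained networks look in the newest picture that a camera, given by its name, has taken for a name from the list of things; names that differ only in an ending like _2 or _b are one class to them, and where a whole thing is asked for, a point or a joint stands for the part that bears it (a point fixed in the world has none). Each returns a list of dicts, best first, with "confidence" (0 to 1); they miss things now and then, are a little off and sometimes report something else, mostly with a low value. They report only what shows in the picture. A call takes as long as a camera call.
- spotter.recognise(camera, thing): "at" ([x, y, z] in m, in the coordinates of the camera as it stood for that picture, good to about 4 mm: the middle of the surface that is visible of it).
- spotter.tip_of(camera, thing): "at" ([x, y, z] in m, in the coordinates of the camera as it stood for that picture, good to about 4 mm: a listed point, or the origin of a listed thing).
The state is a dict: "time_s": time; "q": joint angles; "dq": joint speeds; "joint_efforts": joint torques, N m; "eef_pos": TCP position; "eef_rot": TCP orientation; "wrist_force": force on the tool from outside, world axes, zero at the start; "torque": the same for the moment, N m; "opening": opening from 0.0 (shut) to 1.0 (fully open).
Only numpy, scipy, OpenCV 4.12 (cv2) and the standard library are available. Lean on these libraries where they do the work, as an engineer would, in place of code of your own. Each camera call takes 0.05 s, during which the arm holds its last target. There are 200 camera calls.

## Task

The next frame pieces are to be sawn to the red length: press down the yellow thumb pad in the middle of the stop carriage on the saw fence to free its brake, keep it pressed while you push the carriage along the rail until it butts against the red preset, then let go so that the brake holds it there. Use the fingertips only, do not grip the carriage or force it against its brake, do not knock the clamped red and blue presets along the rail, and leave the bottle, tin, plane and offcut where they are.

Things in the scene. Friction and masses are not known exactly. Their poses are not given: they have to be found in the camera images.
- fence: Saw fence on a plywood base (x -100 to 35, y -330 to 610 mm), fixed, at another place and angle each time. Its aluminium T-slot rail, 40 mm wide, 600 long, top 63 mm above the bench, runs along y. Origin: mid-length on the rail's centre line, at bench height; x level across the rail, y along it towards the wooden mitre box (88 mm high, y = 340 to 605 mm), z up.
- pad_top (a point): Top centre of the yellow ribbed thumb pad in the middle of the dark stop carriage, on the rail's centre line; 89 mm above the bench when up, moves with carriage and pad. Pad: 46 mm along the rail, 56 across, open at both sides; a black thumb rest closes each end along the rail. Carriage: 110 mm long (ends 55 mm either side of this point), 60 wide, an aluminium paddle on its fence -x side.
- stop_carriage (a joint): Carriage position along the rail in m, 0 half way along, growing towards fence +y. With the pad up, the brake shoe holds it fast (to about 40 N); with the pad pressed 2.5 mm or more it slides with about 1 to 2 N. It is captive on the rail.
- brake_pad (a joint): How far the thumb pad is pressed, in m: 0 up (brake on), 0.006 fully down. It is sprung: the brake lets go over the first 2 mm, at about 11 N, and is quite free from 2.5 mm; fully down takes about 13 N. Let go, the pad springs up and the brake holds again.
- left_rest: Black thumb rest at the pad's end towards fence +y, part of the carriage: its upright face stands 25 mm from the pad's centre and 12 mm above the pad (101 mm above the bench), 50 mm wide across the rail; its back slopes down to the carriage's end. Origin: on the rail's centre line at bench height, below the pad's centre; axes as the fence.
- right_rest: The same thumb rest at the pad's end towards fence -y. Origin and axes as for left_rest.
- red_preset: Red collar with a black thumbscrew, clamped on the rail on either side of the carriage (it changes). 24 mm along the rail, 60 across, 86 high, screw head to 104 mm. Origin: on the rail's centre line at bench height, mid-collar; axes as the fence. The carriage butts against it when their centres are 67 mm apart. Held by friction: slips along the rail at about 45 N.
- blue_preset: Blue collar, the same, at the other side of the carriage.
- varnish_bottle: Loose amber bottle, 56 mm across, 100 mm high, standing on the bench. Origin: centre of its underside.
- wax_tin: Loose round tin with a blue lid, 84 mm across, 30 mm high. Origin: centre of its underside.
- block_plane: Loose block plane, 160 x 50 mm, about 45 mm high, 0.8 kg. Origin: centre of its sole; its y axis lies along it.
- offcut: Loose wooden offcut, 120 x 45 x 22 mm. Origin: centre of its underside; its y axis lies along it.

How it is judged:
On the way, in this order (a step that is already met when the one before it is completed fails the run):
1. the thumb pad is pressed and the brake is free (value of joint brake_pad above 0.002 m), for 0.1 s.
2. the carriage has reached the red preset (horizontal distance between pad_top and red_preset below 0.069 m), for 0.1 s.
At the end, for the whole second after the job is handed in: The carriage rests against the red preset (gap under 2 mm), its pad has sprung up again (under 1 mm down) so the brake holds, and both presets are within 3 mm of where they were clamped (horizontal distance between pad_top and red_preset below 0.069 m and value of joint brake_pad below 0.001 m and velocity of joint stop_carriage between -0.005 and 0.005 m/s and distance of each of red_preset, blue_preset from where it was at the start of the episode below 0.003 m); the robot touches nothing.
It fails at once if a clamped preset is knocked along the rail by 3 mm or more (distance of any of red_preset, blue_preset from where it was at the start of the episode above 0.003 m).
It fails at once if the carriage is gripped (both thumb rests are squeezed at once) (contact force between the fingers and left_rest above 1.5 N and contact force between the fingers and right_rest above 1.5 N).
It fails at once if the carriage is forced along with its brake on (value of joint brake_pad below 0.001 m and contact force between the fingers and stop_carriage above 25 N and (velocity of joint stop_carriage above 0.01 m/s or velocity of joint stop_carriage below -0.01 m/s)).
It fails at once if a bystander (bottle, tin, plane, offcut) is moved by more than 15 mm, lifted or tipped (distance of any of varnish_bottle, wax_tin, block_plane, offcut from where it was at the start of the episode above 0.015 m or angle between varnish_bottle's own z axis and vertical above 0.3 rad).
It also fails if it takes over 38 s, if anything falls off the work surface, if the arm or the gripper's body presses on something with over 40 N, if the wrist force passes 120 N, or if a joint passes its speed limit or range.

## Working session

There is one attempt and no reset: what is moved stays moved. The work goes in short steps, Python scripts to look and compute and a shell command to move; the robot and the scene stay as the last step left them, time stands still between calls to the robot, and variables do not carry over. Pictures are saved under pics/ and viewed, about 8 in all and at most 12, crops included, and the job is handed in when it is done.

```bash
mkdir -p pics; cat > h.py <<'E'
from bench import monitor, imaging, order, spotter, ctrl
import numpy as np, cv2
from scipy.spatial.transform import Rotation as R
def cam(n,save=None):
    c=imaging.camera(n)
    if save: cv2.imwrite('pics/'+save,cv2.cvtColor(c['img'],cv2.COLOR_RGB2BGR))
    return c
def rot(q): return R.from_quat([q[1],q[2],q[3],q[0]])
def world(c,p): return rot(c['orientation']).apply(p)+np.array(c['origin'])
def find(c,n,t,f='tip_of',k=2):
    return [(round(d['confidence'],2),(world(c,d['at'])*1000).round(1).tolist()) for d in getattr(spotter,f)(n,t)[:k]]
def onplane(c,u,v,z):
    f=c['img'].shape[0]/2/np.tan(np.radians(c['vfov'])/2)
    d=rot(c['orientation']).apply([(u-c['cx'])/f,(v-c['cy'])/f,1]); o=np.array(c['origin'])
    return (o+d*(z-o[2])/d[2])*1000
def pix(c,p):
    f=c['img'].shape[0]/2/np.tan(np.radians(c['vfov'])/2)
    q=rot(c['orientation']).inv().apply(np.array(p)-np.array(c['origin'])); return (q[:2]/q[2]*f+[c['cx'],c['cy']])
E
python3 - <<'E'
from h import *
for n in ['top','scene']:
    c=cam(n,n+'1.png'); print(n,np.round(c['origin'],3),c['vfov'])
    for t in ['fence','pad_top','left_rest','right_rest','red_preset','blue_preset','varnish_bottle','wax_tin','block_plane','offcut']: print(t,find(c,n,t))
o=monitor.get_obs(); print(o)
E
```

```text
top [0.461 0.012 0.711] 53.39997017743087
fence [(0.68, [556.5, 57.4, 0.5])]
pad_top [(0.75, [559.0, 71.1, 91.0]), (0.53, [578.2, 234.1, -0.1])]
left_rest []
right_rest [(0.69, [556.8, 73.2, -4.3]), (0.17, [663.1, -91.4, -3.0])]
red_preset [(0.85, [529.0, -141.1, 0.6])]
blue_preset [(0.92, [576.2, 234.7, 2.0])]
varnish_bottle [(0.8, [662.2, -86.6, -3.9])]
wax_tin [(0.94, [381.1, -8.3, -2.4])]
block_plane [(0.55, [682.4, 172.3, -0.9])]
offcut [(0.58, [422.8, 246.3, -1.4])]
scene [0.845 0.189 0.667] 54.2982650883207
fence [(0.81, [563.3, 55.3, -3.3])]
pad_top [(0.92, [560.8, 71.5, 87.3]), (0.42, [583.4, 231.3, 5.8])]
left_rest [(0.77, [561.2, 71.9, -3.0])]
right_rest []
red_preset [(0.97, [529.0, -145.6, -2.0]), (0.35, [422.7, 243.3, 2.6])]
blue_preset [(0.97, [582.5, 234.5, 3.6])]
varnish_bottle [(0.8, [664.7, -88.6, -3.2])]
wax_tin [(0.61, [387.8, -11.1, -2.7])]
block_plane [(0.56, [687.8, 170.2, -1.6])]
offcut [(0.96, [426.2, 242.4, -0.3])]
{'time_s': 1.1, 'q': array([-1.48828886e+00,  1.80813386e-01,  1.60700246e+00, -1.16652791e-05,
        1.35379885e+00, -2.06307926e-01]), 'dq': array([ 3.63803725e-04, -1.84779767e-03, -7.17958392e-05, -7.99959700e-04,
       -1.77054688e-03,  3.37505199e-04]), 'joint_efforts': array([ 6.90739107e-04, -4.44855773e+01, -3.51684022e+01, -2.51560750e-04,
        6.82919217e-04, -1.67024905e-05]), 'eef_pos': array([ 0.16377951, -0.55119351,  0.23127973]), 'eef_rot': array([-1.13523333e-05,  9.89591135e-01,  1.43907559e-01, -5.00315906e-06]), 'wrist_force': array([ 0.2620794 , -0.19309804,  0.1767161 ]), 'torque': array([0.0378868 , 0.04090746, 0.02648599]), 'opening': 1.0001321598079227}
```

View pics/top1.png

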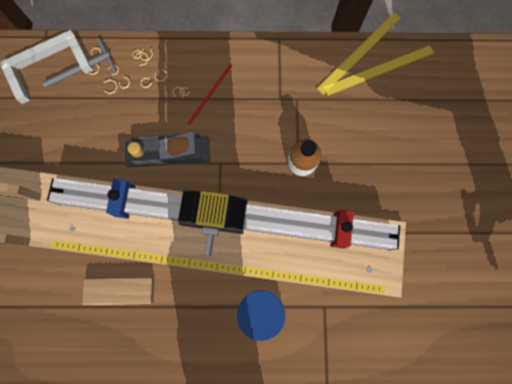

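View pics/scene1.png

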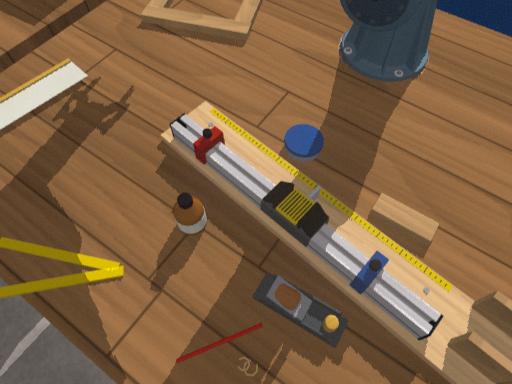

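Top view: the carriage is at about (212,209), with red on its -y side at (343,229) and blue at (119,198). The rail is turned about 7.5°, and the carriage has about 150 mm to travel towards -y. I'll go above the pad with the fingers shut and tool x along the rail.

```bash
python3 -m pendant '[[[32,50,0,8.3,0],[32,50,0,8.3,0],[32,50,0,8.3,0],[32,50,0,8.3,0],[32,50,0,8.3,0],[32,50,0,8.3,0],[32,50,0,8.3,0],[32,50,0,7.9,0]]]' && python3 -m pendant '[[[28,44,-10,0,0],[28,44,-10,0,0],[28,44,-10,0,0],[28,44,-10,0,0],[28,46,-10,0,0],[0,0,0,0,0],[0,0,0,0,0]]]'
python3 - <<'E'
from h import *
o=monitor.get_obs(); r=rot(o['eef_rot']).as_matrix(); print(o['eef_pos'],o['q'],np.degrees(np.arctan2(r[1,0],r[0,0])),o['opening'])
for n in ['wrist','top','scene']:
    c=cam(n,n+'2.png')
    for t in ['fence','pad_top','left_rest','right_rest','red_preset','blue_preset']: print(n,t,find(c,n,t,k=1))
E
```

```text
time_s: 2.1
eef_pos: [0.4207, -0.1496, 0.2318]
eef_rot: [0.001, 0.75, 0.661, 0.0]
wrist_force: [0.9, -0.9, 0.8]
opening: -0.001
time_s: 2.98
eef_pos: [0.5595, 0.0708, 0.1811]
eef_rot: [-0.0, 0.751, 0.66, -0.0]
wrist_force: [-0.1, -0.4, 0.2]
opening: 0.0
[0.55952272 0.07077572 0.18107699] [-8.43564132e-02  2.06665568e-01  1.68260226e+00 -4.37650768e-04
  1.25296716e+00  4.50318183e-02] 82.59445223041354 0.0001161709456431856
wrist fence [(0.75, [560.0, 55.0, 1.4])]
wrist pad_top [(0.64, [565.3, 71.1, 88.3])]
wrist left_rest [(0.66, [559.5, 72.1, 1.0])]
wrist right_rest [(0.25, [558.1, 72.2, 2.1])]
wrist red_preset []
wrist blue_preset []
top fence [(0.25, [529.5, -141.8, -2.9])]
top pad_top []
top left_rest [(0.55, [526.5, -140.8, -3.1])]
top right_rest []
top red_preset [(0.94, [529.6, -139.4, -0.9])]
top blue_preset [(0.87, [579.1, 233.8, 1.4])]
scene fence [(0.74, [560.2, 56.6, 0.1])]
scene pad_top [(0.94, [560.9, 70.5, 84.7])]
scene left_rest [(0.71, [563.4, 71.2, -6.6])]
scene right_rest [(0.17, [665.5, -89.5, -1.0])]
scene red_preset [(0.92, [529.2, -149.1, -2.9])]
scene blue_preset [(0.97, [577.9, 232.9, 1.6])]
```

View pics/wrist2.png

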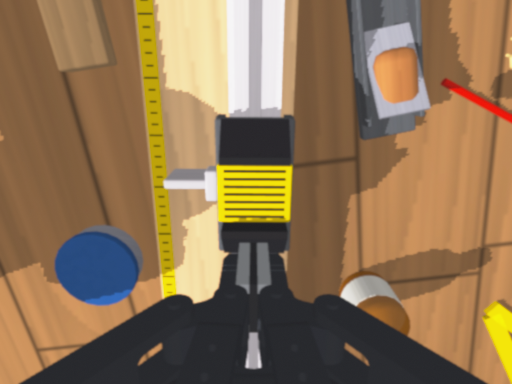

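Wrist view: the pad is at about (218–292, 165–222), square to the image, so the yaw is right. I'll check its centre from those pixels.

```bash
python3 - <<'E'
from h import *
c=imaging.camera('wrist')
i=c['img'].astype(int); m=((i[...,0]>150)&(i[...,1]>130)&(i[...,2]<80)).astype(np.uint8); m[:,:210]=0; m[:,300:]=0;m[260:]=0
m=cv2.morphologyEx(m,cv2.MORPH_CLOSE,np.ones((9,9))); x,y,w,h=cv2.boundingRect(m); print(x,y,w,h)
print(onplane(c,x+w/2,y+h/2,.089),onplane(c,x+w/2,y,.089),onplane(c,x+w/2,y+h,.089), c['origin'])
E
python3 -m pendant '[[[2,0,-20,0,0],[0,0,-20,0,0],[0,0,-20,0,0],[0,0,-16,0,0],[0,0,0,0,0],[0,0,0,0,0]]]'; python3 -c "
from h import *
c=cam('wrist','w3.png');print(monitor.get_obs()['eef_pos'])"
```

```text
216 164 76 58
[560.80875077  73.3788141   89.        ] [563.67994094  95.58857477  89.        ] [557.76234713  49.81370988  89.        ] [0.57005483 0.15155259 0.32404624]
time_s: 4.82
eef_pos: [0.5623, 0.0708, 0.1059]
eef_rot: [0.0, 0.752, 0.66, 0.0]
wrist_force: [-0.1, -0.0, 1.0]
opening: -0.002
[0.56252489 0.07075572 0.10622456]
```

View pics/w3.png

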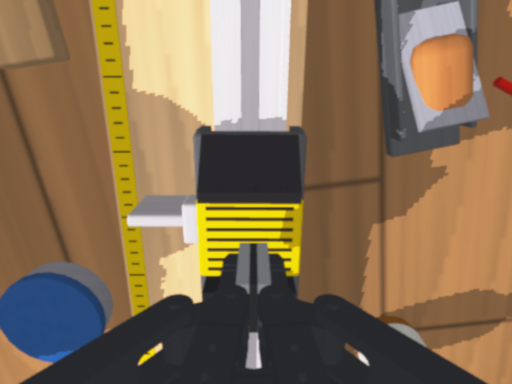

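Fingertips are centred across the pad and between the rests. Now I press down in small steps.

```bash
python3 -m pendant '[[[-1,1,-8,0,0],[0,0,-5,0,0],[0,0,-4,0,0],[0,0,-3,0,0],[0,0,0,0,0],[0,0,0,0,0]]]'; python3 -c "
from h import *
o=monitor.get_obs();print(o['eef_pos'],o['wrist_force'])"
```

```text
time_s: 5.62
eef_pos: [0.5607, 0.0718, 0.0863]
eef_rot: [-0.0, 0.752, 0.66, -0.0]
wrist_force: [-4.2, 1.3, 10.5]
opening: 0.0
[0.56070122 0.07182908 0.08634247] [-4.22595999  1.27674214 10.45909782]
```

```bash
python3 -m pendant '[[[0,0,-2,0,0],[0,0,0,0,0],[0,0,0,0,0]]]'
```

```text
time_s: 6.0
eef_pos: [0.5607, 0.0718, 0.0845]
eef_rot: [-0.0, 0.751, 0.66, -0.0]
wrist_force: [-5.9, -0.3, 11.8]
opening: 0.002
```

```bash
python3 -m pendant '[[[-0.6,-5,0,0,0],[-1.3,-10,0,0,0],[-1.3,-10,0,0,0],[-1.3,-10,0,0,0],[-1.3,-10,0,0,0],[0,0,0,0,0],[0,0,0,0,0]]]'; python3 -c "
from h import *
c=cam('wrist','w4.png');print(find(c,'wrist','pad_top'),find(c,'wrist','left_rest'),find(c,'wrist','red_preset'))
c=cam('scene');print(find(c,'scene','pad_top'),find(c,'scene','red_preset'))"
```

```text
time_s: 6.88
eef_pos: [0.5547, 0.0265, 0.0844]
eef_rot: [-0.0, 0.752, 0.66, -0.001]
wrist_force: [-5.8, 0.3, 11.6]
opening: 0.006
[] [(0.92, [553.6, 26.3, 1.7])] []
[(0.75, [554.0, 26.4, 83.8])] [(0.68, [531.1, -148.4, 0.9])]
```

View pics/w4.png

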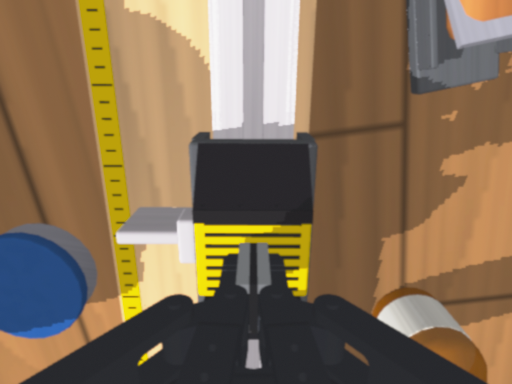

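The carriage follows the fingertips. About 104 mm are left, so I'll go 80 mm and then creep.

```bash
python3 -m pendant '[[[-0.6,-5,0,0,0],[-1.6,-12,0,0,0],[-1.6,-12,0,0,0],[-1.6,-12,0,0,0],[-1.6,-12,0,0,0],[-1.6,-12,0,0,0],[-1.3,-10,0,0,0],[-0.6,-5,0,0,0]]]'; python3 -m pendant '[[[-0.5,-4,0,0,0],[-0.5,-4,0,0,0],[-0.4,-3,0,0,0],[0,0,0,0,0]]]'; python3 -c "
from h import *
c=cam('wrist');print(find(c,'wrist','pad_top'),find(c,'wrist','left_rest'),find(c,'wrist','red_preset'))
c=cam('scene','s5.png');print(find(c,'scene','pad_top'),find(c,'scene','red_preset'))
cv2.imwrite('pics/s5c.png',cv2.resize(cv2.cvtColor(c['img'][80:260,130:380],cv2.COLOR_RGB2BGR),None,fx=3,fy=3))"
```

```text
time_s: 8.22
eef_pos: [0.5438, -0.0534, 0.0842]
eef_rot: [-0.001, 0.752, 0.66, -0.0]
wrist_force: [-7.0, 1.8, 10.9]
opening: 0.003
time_s: 8.72
eef_pos: [0.5423, -0.0643, 0.0842]
eef_rot: [-0.001, 0.752, 0.66, -0.001]
wrist_force: [-7.0, 0.1, 12.1]
opening: 0.001
[] [(0.82, [541.0, -63.2, 1.2])] []
[(0.71, [543.0, -65.5, 81.3])] [(0.87, [530.3, -147.3, -1.6])]
```

View pics/s5c.png

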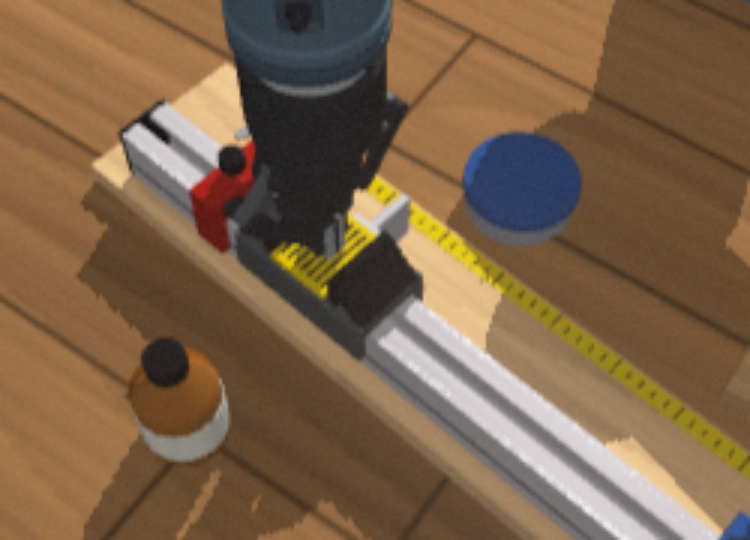

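A gap of roughly 5–15 mm is left to the red collar. I'll creep and watch Fy.

```bash
for k in 1; do python3 -m pendant '[[[-0.3,-2,0,0,0],[-0.3,-2,0,0,0],[-0.3,-2,0,0,0]]]'; python3 -m pendant '[[[-0.3,-2,0,0,0],[-0.3,-2,0,0,0]]]';  python3 -m pendant '[[[-0.3,-2,0,0,0],[0,0,0,0,0]]]'; done
```

```text
time_s: 9.45
eef_pos: [0.5415, -0.0699, 0.0842]
eef_rot: [-0.001, 0.751, 0.66, -0.0]
wrist_force: [-6.7, 2.4, 12.4]
opening: 0.003
time_s: 9.7
eef_pos: [0.541, -0.074, 0.0842]
eef_rot: [-0.001, 0.751, 0.66, -0.0]
wrist_force: [-6.5, 2.3, 11.9]
opening: 0.004
time_s: 9.95
eef_pos: [0.5407, -0.0762, 0.0842]
eef_rot: [-0.001, 0.751, 0.66, -0.001]
wrist_force: [-6.8, 1.1, 11.7]
opening: -0.001
```

```bash
python3 -m pendant '[[[-0.3,-2,0,0,0],[0,0,0,0,0]]]'; python3 -m pendant '[[[-0.3,-2,0,0,0],[0,0,0,0,0]]]';  python3 -m pendant '[[[-0.3,-2,0,0,0],[0,0,0,0,0]]]'
```

```text
time_s: 10.2
eef_pos: [0.5404, -0.0782, 0.0842]
eef_rot: [-0.001, 0.751, 0.66, -0.001]
wrist_force: [-6.6, 1.0, 12.0]
opening: 0.001
time_s: 10.45
eef_pos: [0.5402, -0.0802, 0.0843]
eef_rot: [-0.001, 0.751, 0.66, -0.001]
wrist_force: [-6.2, 0.9, 11.4]
opening: -0.002
time_s: 10.7
eef_pos: [0.54, -0.0815, 0.0843]
eef_rot: [-0.001, 0.752, 0.66, 0.0]
wrist_force: [-6.2, 5.2, 11.7]
opening: -0.001
```

Fy jumped to 5.2 N as the tool lagged, so this is probably the butt. I'll confirm with a bit more.

```bash
python3 -m pendant '[[[-0.2,-1.5,0,0,0],[0,0,0,0,0]]]'; python3 -m pendant '[[[-0.2,-1.5,0,0,0],[0,0,0,0,0]]]'; python3 -c "
from h import *
c=cam('wrist');print(find(c,'wrist','left_rest'))
c=cam('scene','s6.png');print(find(c,'scene','pad_top'),find(c,'scene','red_preset'))
cv2.imwrite('pics/s6c.png',cv2.resize(cv2.cvtColor(c['img'][110:200,180:300],cv2.COLOR_RGB2BGR),None,fx=6,fy=6))"
```

```text
time_s: 10.95
eef_pos: [0.5401, -0.0821, 0.0843]
eef_rot: [-0.001, 0.752, 0.66, 0.001]
wrist_force: [-4.6, 8.3, 12.7]
opening: -0.001
time_s: 11.2
eef_pos: [0.5404, -0.0836, 0.0845]
eef_rot: [-0.001, 0.752, 0.66, 0.001]
wrist_force: [-2.7, 9.4, 12.2]
opening: 0.002
[(0.57, [538.9, -78.9, 0.4])]
[(0.77, [541.9, -81.1, 81.5])] [(0.51, [533.0, -147.2, -0.8])]
```

View pics/s6c.png

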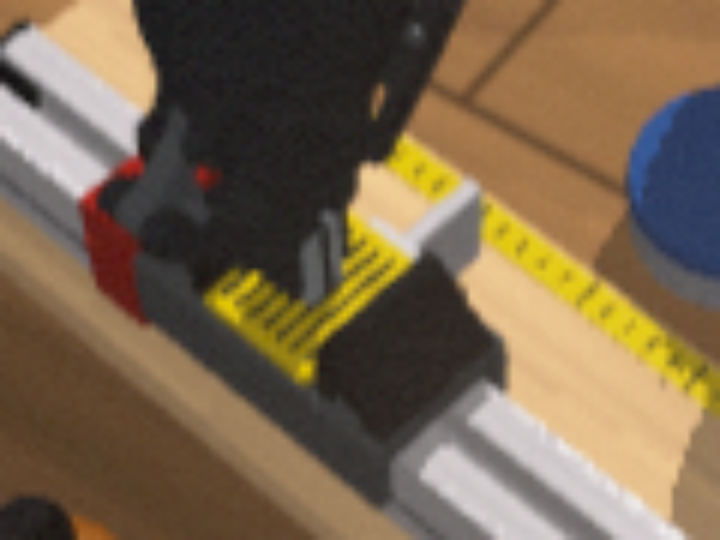

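The carriage butts against the red collar with no visible gap, and the fingertips are now sliding on the pad at about 9.8 N. I'll lift straight up.

```bash
python3 -m pendant '[[[0,0,-0.1,0,0],[0,0,2,0,0],[0,0,3,0,0],[0,0,5,0,0],[0,0,15,0,0],[0,0,30,0,0],[0,0,40,0,0],[0,0,40,0,0]]]'; python3 -m pendant '[[[0,50,10,0,0],[0,50,10,0,0],[0,50,0,0,0],[0,0,0,0,0],[0,0,0,0,0]]]'; python3 -c "
from h import *
for n in ['wrist','scene','top']:
  c=cam(n,n+'7.png')
  for t in ['pad_top','left_rest','red_preset','blue_preset']: print(n,t,find(c,n,t,k=1))
  if n=='scene': cv2.imwrite('pics/s7c.png',cv2.resize(cv2.cvtColor(c['img'][110:200,180:300],cv2.COLOR_RGB2BGR),None,fx=6,fy=6))
print(monitor.get_obs()['wrist_force'])"
```

```text
time_s: 12.45
eef_pos: [0.5399, -0.0854, 0.2201]
eef_rot: [0.0, 0.752, 0.66, 0.0]
wrist_force: [1.5, 0.1, 0.9]
opening: -0.002
time_s: 13.08
eef_pos: [0.54, 0.0645, 0.2387]
eef_rot: [0.0, 0.751, 0.66, -0.0]
wrist_force: [-0.8, 0.3, -0.1]
opening: 0.003
wrist pad_top []
wrist left_rest []
wrist red_preset [(0.58, [387.1, -8.3, 0.8])]
wrist blue_preset []
scene pad_top [(0.98, [542.8, -82.2, 88.2])]
scene left_rest [(0.68, [542.3, -81.0, -1.1])]
scene red_preset [(0.75, [532.4, -147.8, -0.7])]
scene blue_preset [(0.95, [582.3, 232.0, 4.1])]
top pad_top [(0.6, [539.8, -81.5, 86.9])]
top left_rest [(0.77, [542.2, -78.8, 0.4])]
top red_preset [(0.68, [527.7, -142.6, 0.4])]
top blue_preset [(0.81, [581.7, 234.9, -1.2])]
[-0.32433218 -0.28675052  0.0170272 ]
```

View pics/s7c.png

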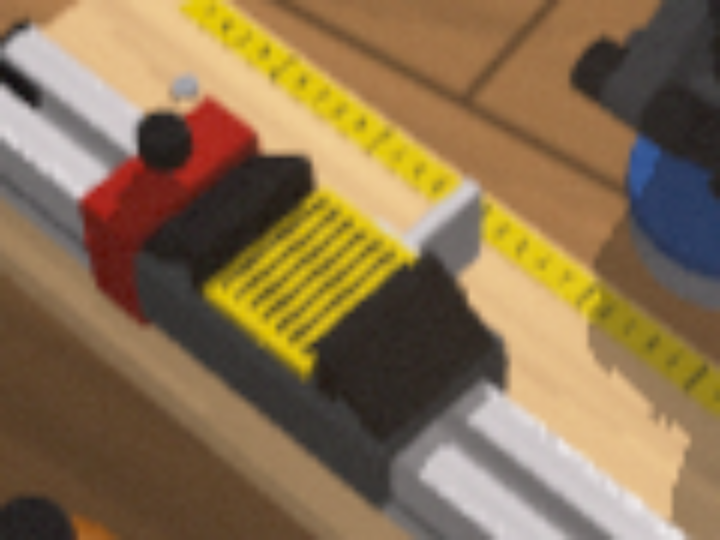

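View pics/top7.png

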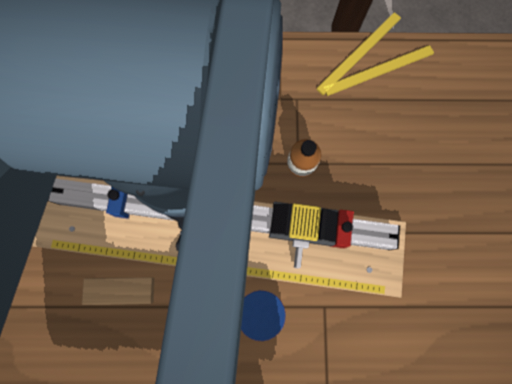

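The carriage is flush with the red collar and the pad is up. The red collar is at the same pixel as at the start, (343,229), and the bottle and tin haven't moved. Handing in.

```bash
python3 -c "
from h import *
print(order.hand_in())"
```

```text
the job is handed in; nothing more can be done
None
```

The stop carriage now rests against the red preset with its pad sprung up, and I handed the job in at about 13 s; no verdict came back.

I pressed the pad about 4.5 mm with the shut fingertips (about 12 N). I pushed the carriage about 154 mm along the rail until the side force rose to about 9 N at the red collar. Then I lifted straight up and moved clear.

**Last checks:**
- **Carriage and pad:** the close-up shows no visible gap at the collar. The pad's top measured 87–88 mm high; 89 mm is fully up.
- **Presets:** the red preset sits at the same pixels in the top view as at the start. The blue preset measured within about 6 mm of its first readings. That is network scatter, and the robot never went near it.
- **Loose items:** the bottle, tin and offcut look unmoved. The arm hid the plane in the last top view, so I did not check it again, but the tool never came close to it.
- **Robot:** the wrist force was close to zero, so it was touching nothing.

**Disagreement:** the carriage-to-preset distance came out at about 66 mm in the scene camera and about 62 mm in the top camera. Contact is at 67 mm, so both are network error of a few millimetres. I relied on the picture and the force for contact.

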